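# Take a contact reading on the sloping slab

## Robot

A 6-joint arm with a two-finger parallel gripper is mounted at the origin on a cart in front of the work surface, level with it; the furniture and walls round the work are solid. World frame = base frame: x ahead of the robot, y to its left, z up, the work surface at z = 0. Lengths are in m, angles in rad, forces in N, time in s.
With the tool pointing down it reaches from about 0.425 to 1.125 m from the base axis. Payload 14.9 kg.
Tool frame: the origin (TCP) lies between the finger pads; the fingertips stand 14 mm ahead of it and the grasp point (between the pads) lies 5 mm behind it; y points along the fingers, z is the direction in which the jaws open and shut, and the axes are right-handed (so a half turn about y gives the same grasp; the last joint's range is limited). The gripper opens to 91 mm and grips with 3 to 60 N. Pads are 32 mm wide; open, the fingers measure 118 mm over their backs; the gripper's body (76 mm by 178 mm) begins 60 mm behind the grasp point.
Start: joints at [-1.298, 0.379, 1.734, -0, 1.028, -0.033], TCP at [0.211, -0.668, 0.228] pointing down, gripper open.
Joint ranges: [-2.77, 2.77], [-0.74, 2.19], [0, 2.66], [-1.06, 4.2], [0.31, 2.87], [-3.08, 3.08]. Speed limits (rad/s): [1.89, 1.89, 2.39, 3.14, 3.14, 3.14].

## Interface

Orientations are given as a unit quaternion [x, y, z, w].
In Python, from plant import r gives the robot as it stands.
- The arm moves only by the shell command python3 -m creep 'ROWS' [FORCE]. ROWS is JSON, a list of rows, each an object of numbers: "grip": the finger opening in mm, from 0 to 91.2; "dx", "dy", "dz": the shift along the tool's x, y, z in mm; "wx", "wy", "wz": the turn, a rotation vector about the tool's x, y, z in rad. A call has 1 to 20 rows; each row is the pose to reach, as a shift and turn from the pose commanded when the call began, along the tool's axes at that moment; what a row does not reach only later rows make up. A row lasts 1/12 s, in which the tool goes at most 41.7 mm and 7.16 degrees, less where a joint would pass 70% of its speed; a pose out of reach is approached as far as the arm can. A call with a gripper value outside its range is refused whole. The fingers move at their own pace and stop on an object; FORCE is the grip in N (left out, the last holds). Time passes only in rows, so rows that repeat a pose let the fingers close. It gives the time, the measured TCP pose, the force and the opening at its end, in the units of the state.
- r.sense(): the state, without advancing time (a new reading comes with each control period).
- r.read_camera(name): name is "side" or "top" or "wrist"; returns the picture (420x560x3 uint8, blue, green, red); there is no depth.
- r.camera_info(name): a dict with "fx", "fy", "cx", "cy" (pixels), "rvec" (rotation vector, rad) and "tvec" (3), from world to camera coordinates, as OpenCV has them; the wrist camera has in their place "tool_from_camera" (4x4, takes a point from camera to tool coordinates, whose origin is the TCP and whose axes are the tool frame's). Camera axes: x right, y down, z forward; pixel columns grow to the right and rows downward; lengths in m; the calibration is good to about 2 mm. A picture is of the moment at which its call begins: read the wrist's pose just before it. camera_info takes no time and is no camera call.
- r.sign_off(): hands the job in, once; it reports no verdict.
The state is a dict: "time": time; "joint_positions": joint angles; "joint_velocities": joint speeds; "effort": joint torques, N m; "tcp_pos": TCP position; "tool_rot": TCP orientation; "force": force on the tool from outside, world axes, zero at the start; "torque": the same for the moment, N m; "width": finger opening in m.
Only numpy, scipy, OpenCV 4.12 (cv2) and the standard library are available. Lean on these libraries where they do the work, as an engineer would, in place of code of your own. Each camera call takes 0.05 s, during which the arm holds its last target.

## Task

Lift the contact probe (the white box-shaped handle with a steel foot under it) out of its stand and set its foot on the marble slab inside the round mark, with the probe square to the sloping face and its sprung foot pressed about half way in. Press gently: the foot must never be driven all the way in. Finish holding the probe like that, still in the gripper and pressed on the mark, and leave the things around undisturbed.

Things in the scene. Friction and masses are not known exactly. Their poses are not given: they have to be found in the camera images.
- probe: Contact probe, 125 g, upright in the stand. Origin: middle of the foot's underside when sprung out; z up along the probe. White box handle 34 (x) by 24 (y) mm, z = 50 to 125 mm, dark display on -x; grip across the 24 mm. Below: steel tube 14 mm across, z = 18 to 50, and foot disc, 16 mm across, 6 thick, sliding up into the tube. Handle rests on the stand: lift straight up over 60 mm to clear.
- probe_foot (a joint): How far the probe's sprung foot is pushed into the tube, m: 0 = fully out, 0.012 = fully in (12 mm gap between disc and tube closed). A spring pushes it out: about 0.5 N to start moving, 2.9 N at 6 mm, 5.3 N at 12 mm.
- foot_face (a point): Middle of the underside of the probe's foot; moves with the foot. Axes as the probe's.
- probe_stand: Fixed steel stand 70 x 70 mm, 60 mm high, top plate 8 mm thick with a 21 mm through hole in which the probe hangs. Origin: centre of its underside; the probe starts on its axis, origin 10 mm above the worktop.
- slab: Fixed marble slab 180 (up the slope) x 240 x 20 mm on a wooden stand; top slopes 18 degrees, rising along +x (away from the robot at yaw 0). Origin: on the worktop under its middle, axes level; the top's middle is 62 mm above. Three dark outlined marks in a row across (along y) its middle, about 70 mm apart, in changing order: ring, square, X-shaped cross.
- ring_spot: The round mark on the slab: a thin dark ring, 34 mm inside diameter. Origin: its centre, on the slab's surface; z points out of the sloping face (square to it), x up the slope.
- filled_mould: Black 80 x 80 x 18 mm plastic sweets cup with four filled hollows, loose bystander. Origin: centre of its underside.
- syrup_jar: Small jar with dark lid, 38 mm across, 60 mm high, loose bystander. Origin: centre of its underside.
Things that resemble listed ones, but are neither listed nor needed, are in the scene too. There is more than one size of the probe; the job needs the largest.

How it is judged:
By the outcome, as a careful person would: the job done as asked, in the order asked, and still so for the second after the job is handed in, while the arm keeps its last pose, push and grip.
It also fails if it takes over 40 s, if anything falls off the work surface, if the arm or the gripper's body presses on something with over 40 N, if the wrist force passes 120 N, or if a joint passes its speed limit or range.

## Working session

There is one attempt and no reset: what is moved stays moved. The work goes in short steps, Python scripts to look and compute and a shell command to move; the robot and the scene stay as the last step left them, time stands still between calls to the robot, and variables do not carry over. Pictures are saved under pics/ and viewed, and the job is handed in when it is done.

```bash
mkdir -p pics; ls; python3 - <<'E'
from plant import r
import cv2
s=r.sense()
for k in s: print(k,s[k])
for n in ("side","top","wrist"):
    cv2.imwrite(f"pics/{n}0.png",r.read_camera(n)); print(n,r.camera_info(n))
E
```

```text
pics
time 0.0
joint_positions [-1.29829628e+00  3.79410438e-01  1.73477027e+00  2.50868028e-05
  1.02848109e+00 -3.33127411e-02]
joint_velocities [ 0.00090152 -0.00035642  0.00152157 -0.00117352 -0.00048561 -0.00022005]
effort [-3.71361704e-03 -7.63728547e+01 -4.34375632e+01  6.49127411e-02
  4.23400453e-02 -8.76521085e-05]
tcp_pos [ 0.2106391  -0.66716656  0.22729213]
tool_rot [-0.10773334  0.69923347 -0.69848106  0.10765822]
force [-0.33661591 -0.79460899 -0.07577012]
torque [-0.01248415  0.01328985 -0.00020047]
width 0.091201141981559
side {'fx': 543.4151292258575, 'fy': 543.4151292258575, 'cx': 282.22772882840553, 'cy': 202.9965570659808, 'rvec': array([ 2.00252108, -0.28147428,  0.1530287 ]), 'tvec': array([-0.54375298,  0.18587896,  0.96193226])}
top {'fx': 506.34212483416195, 'fy': 506.34212483416195, 'cx': 282.28776418855773, 'cy': 200.59100587460188, 'rvec': array([ 2.1151938 , -2.14683484,  0.17627199]), 'tvec': array([0.12911791, 0.60883763, 1.24499165])}
wrist {'fx': 358.7461320966558, 'fy': 358.7461320966558, 'cx': 277.44818591391623, 'cy': 215.24854573919805, 'tool_from_camera': array([[-1.97112205e-03,  9.59581219e-01,  2.81424945e-01,
        -8.01096458e-02],
       [-1.01126527e-03, -2.81427260e-01,  9.59582031e-01,
        -1.56500819e-01],
       [ 9.99997546e-01,  1.60685803e-03,  1.52511863e-03,
        -5.11785251e-05],
       [ 0.00000000e+00,  0.00000000e+00,  0.00000000e+00,
         1.00000000e+00]])}
```

View pics/side0.png

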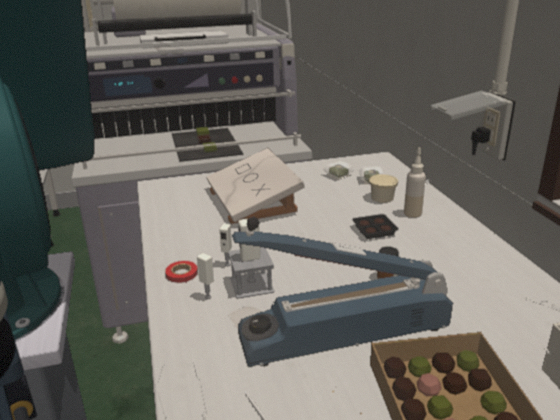

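View pics/top0.png

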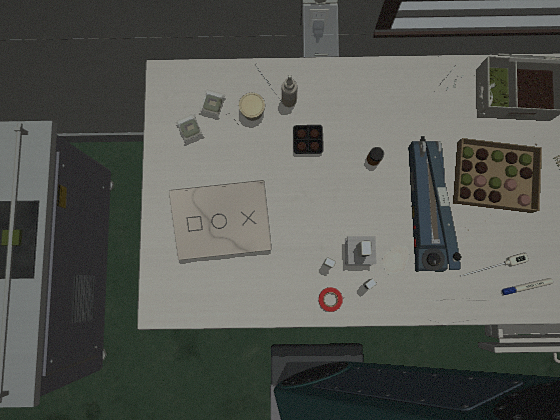

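View pics/wrist0.png

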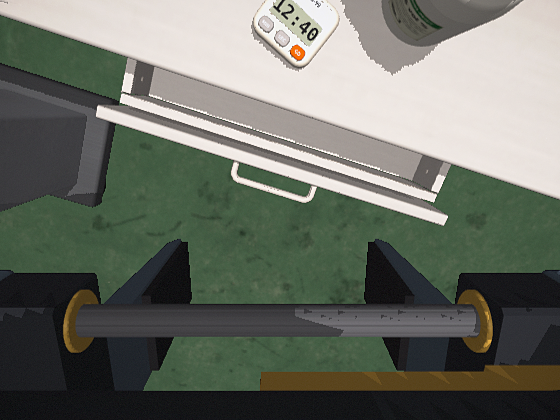

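Probe candidates in the top view: the one in the stand at (365,248), and two smaller free ones at (328,264) and (369,285). In the side view they are at (248,245), (225,238) and (205,270). The stand one fits the description. I'll check it and the ring mark (top 219,221) in a close crop.

```bash
python3 - <<'E'
import cv2,numpy as np
t=cv2.imread("pics/top0.png");s=cv2.imread("pics/side0.png")
f=lambda im,x0,y0,x1,y1,k:cv2.resize(im[y0:y1,x0:x1],None,fx=k,fy=k,interpolation=cv2.INTER_CUBIC)
a=f(t,310,220,410,310,4); b=f(s,180,205,280,300,4)
h=max(a.shape[0],b.shape[0]);p=lambda i:cv2.copyMakeBorder(i,0,h-i.shape[0],0,0,cv2.BORDER_CONSTANT)
cv2.imwrite("pics/c1.png",np.hstack([p(a),p(b)]))
a=f(t,160,170,280,270,3.3); b=f(s,200,140,310,225,3.6)
h=max(a.shape[0],b.shape[0])
cv2.imwrite("pics/c2.png",np.hstack([p(a),p(b)]))
E
cat > h.py <<'E'
import numpy as np,cv2
from plant import r
from scipy.spatial.transform import Rotation as R
def cam(n):
    i=r.camera_info(n);K=np.array([[i['fx'],0,i['cx']],[0,i['fy'],i['cy']],[0,0,1]])
    if n!='wrist':
        return K,R.from_rotvec(i['rvec']).as_matrix(),np.array(i['tvec'])
    s=r.sense();T=np.eye(4);T[:3,:3]=R.from_quat(s['tool_rot']).as_matrix();T[:3,3]=s['tcp_pos']
    W=np.linalg.inv(T@i['tool_from_camera']);return K,W[:3,:3],W[:3,3]
def ray(c,uv):
    K,A,t=c;d=A.T@np.linalg.solve(K,[uv[0],uv[1],1.]);return -A.T@t,d/np.linalg.norm(d)
def onz(c,uv,z):
    o,d=ray(c,uv);return o+d*(z-o[2])/d[2]
def tri(rays):
    M=0;b=0
    for o,d in rays:
        P=np.eye(3)-np.outer(d,d);M=M+P;b=b+P@o
    x=np.linalg.solve(M,b);return x,[np.linalg.norm((np.eye(3)-np.outer(d,d))@(x-o)) for o,d in rays]
def proj(c,X):
    K,A,t=c;p=(K@(A@np.atleast_2d(X).T+t[:,None])).T;return p[:,:2]/p[:,2:]
E
```

```text
(no output)
```

View pics/c1.png

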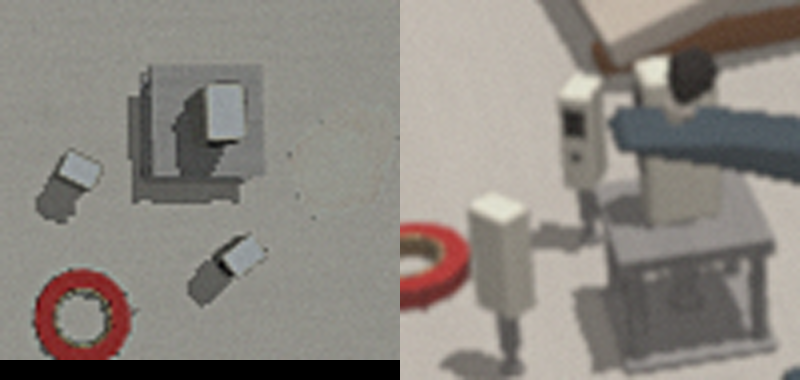

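View pics/c2.png

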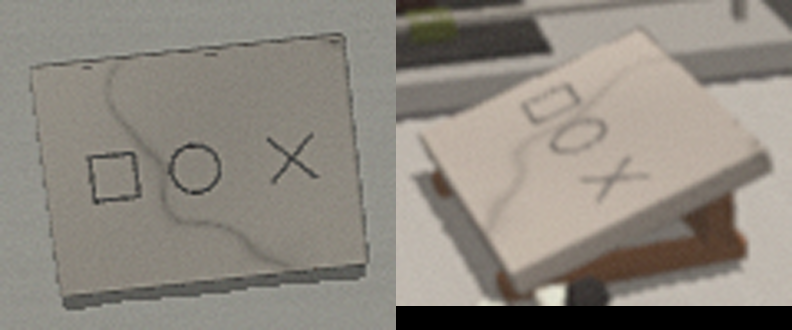

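```bash
python3 - <<'E'
from h import *
from scipy.optimize import least_squares
C=cam('top');S=cam('side')
a=lambda u,v:(310+u/4-.375,220+v/4-.375)
print('stand',[onz(C,a(*p),.06).round(4) for p in [(150,65),(262,65),(265,178),(153,178)]])
q=[onz(C,a(*p),.135) for p in [(207,84),(242,83),(243,140),(207,143)]]
print('handle',np.round(q,4),np.mean(q,0), [np.linalg.norm(q[i]-q[i-1]).round(4) for i in range(4)])
b=lambda u,v:(160+u/3.3-.35,170+v/3.3-.35)
c=lambda u,v:(200+(u-396)/3.6-.36,140+v/3.6-.36)
ct=np.array([b(*p) for p in [(30,66),(344,33),(368,264),(62,295)]])
cs=np.array([c(*p) for p in [(424,140),(640,30),(771,152),(516,280)]])
# side: corners? order far-left,far-right,near-right,near-left in world: (+x,+y),(+x,-y),(-x,-y),(-x,+y)
def X(p):
    Rm=R.from_euler('z',p[2]).as_matrix()@R.from_euler('y',-18,degrees=True).as_matrix()
    L=np.array([[.09,.12,0],[.09,-.12,0],[-.09,-.12,0],[-.09,.12,0]]);return L@Rm.T+[p[0],p[1],.062]
s=least_squares(lambda p:(proj(C,X(p))-ct).ravel(),[.8,.3,0])
print('slab top',s.x,np.abs(s.fun).max())
print('side pred',proj(S,X(s.x)).round(1).tolist(),cs.round(1).tolist())
p=s.x;Rm=R.from_euler('z',p[2]).as_matrix()@R.from_euler('y',-18,degrees=True).as_matrix();n=Rm[:,2];o0=np.array([p[0],p[1],.062])
for nm,cc,uv in (('top',C,b(194,169)),('side',S,c(579,136))):
    o,d=ray(cc,uv);x=o+d*(n@(o0-o))/(n@d);print(nm,'ring',x.round(4),'local',(Rm.T@(x-o0)).round(4))
print('tri',tri([ray(C,b(194,169)),ray(S,c(579,136))]))
E
```

```text
stand [array([ 0.5169, -0.0416,  0.06  ]), array([ 0.5158, -0.1119,  0.06  ]), array([ 0.4453, -0.1106,  0.06  ]), array([ 0.4463, -0.041 ,  0.06  ])]
handle [[ 0.4977 -0.0655  0.135 ]
 [ 0.498  -0.0862  0.135 ]
 [ 0.4645 -0.0853  0.135 ]
 [ 0.4631 -0.0641  0.135 ]] [ 0.48084141 -0.07529566  0.135     ] [np.float64(0.0347), np.float64(0.0207), np.float64(0.0335), np.float64(0.0213)]
slab top [0.56202062 0.27645965 0.08933786] 0.5063676676980151
side pred [[267.4, 147.7], [302.5, 181.3], [230.2, 216.7], [205.0, 177.2]] [[207.4, 178.5], [267.4, 148.0], [303.8, 181.9], [233.0, 217.4]]
top ring [0.5596 0.2821 0.0614] local [-0.002   0.0059  0.    ]
side ring [0.5639 0.2849 0.0629] local [ 0.0028  0.0082 -0.    ]
tri (array([0.56121299, 0.28148447, 0.06423076]), [np.float64(0.002004656946567134), np.float64(0.0020046569465670848)])
```

```bash
cat >> h.py <<'E'
def T0():
    s=r.sense();return R.from_quat(s['tool_rot']),np.array(s['tcp_pos'])
def delta(Rt,pt):
    R0,p0=T0();return (R0.inv().apply(pt-p0)*1000).round(1),(R0.inv()*Rt).as_rotvec().round(4)
E
python3 - <<'E'
from h import *
R0,p0=T0();print(R0.as_matrix().round(3))
C=cam('top')
for uv in [(409,142),(413,272),(461,258),(433,258)]: print(uv,onz(C,uv,.08).round(3))
yaw=0.0
for sg in (1,-1):
    z=np.array([0,sg,0.]);y=np.array([0,0,-1.]);x=np.cross(y,z)
    Rt=R.from_matrix(np.c_[x,y,z]);print(sg,x,delta(Rt,np.array([.481,-.0757,.26])))
E
```

```text
[[-0.954 -0.     0.301]
 [-0.301  0.001 -0.954]
 [-0.    -1.    -0.001]]
(409, 142) [ 0.753 -0.206  0.08 ]
(413, 272) [ 0.424 -0.197  0.08 ]
(461, 258) [ 0.456 -0.316  0.08 ]
(433, 258) [ 0.457 -0.248  0.08 ]
1 [ 1. -0.  0.] (array([-435.9,  -32.1, -482.7]), array([ 1.0000e-04, -2.8358e+00, -1.2000e-03]))
-1 [-1. -0. -0.] (array([-435.9,  -32.1, -482.7]), array([9.000e-04, 3.058e-01, 1.000e-04]))
```

```bash
python3 -m creep '[{"dy":-80,"grip":60},{"dx":-60,"dy":-100,"dz":-60,"grip":60},{"dx":-436,"dy":-80,"dz":-483,"wy":0.306,"grip":60},{"dx":-436,"dy":-80,"dz":-483,"wy":0.306,"grip":60},{"dx":-436,"dy":-80,"dz":-483,"wy":0.306,"grip":60},{"dx":-436,"dy":-80,"dz":-483,"wy":0.306,"grip":60},{"dx":-436,"dy":-80,"dz":-483,"wy":0.306,"grip":60},{"dx":-436,"dy":-80,"dz":-483,"wy":0.306,"grip":60},{"dx":-436,"dy":-80,"dz":-483,"wy":0.306,"grip":60},{"dx":-436,"dy":-80,"dz":-483,"wy":0.306,"grip":60},{"dx":-436,"dy":-80,"dz":-483,"wy":0.306,"grip":60},{"dx":-436,"dy":-80,"dz":-483,"wy":0.306,"grip":60},{"dx":-436,"dy":-80,"dz":-483,"wy":0.306,"grip":60},{"dx":-436,"dy":-80,"dz":-483,"wy":0.306,"grip":60},{"dx":-436,"dy":-80,"dz":-483,"wy":0.306,"grip":60},{"dx":-436,"dy":-80,"dz":-483,"wy":0.306,"grip":60},{"dx":-436,"dy":-50,"dz":-483,"wy":0.306,"grip":60},{"dx":-436,"dy":-32,"dz":-483,"wy":0.306,"grip":60},{"dx":-436,"dy":-32,"dz":-483,"wy":0.306,"grip":60},{"dx":-436,"dy":-32,"dz":-483,"wy":0.306,"grip":60}]'
```

```text
invalid input at $[0]: expected keys grip, dx, dy, dz, wx, wy, wz
```

```bash
python3 -m creep '[{"grip":60,"dx":0,"dy":-80,"dz":0,"wx":0,"wy":0,"wz":0},{"grip":60,"dx":-60,"dy":-100,"dz":-60,"wx":0,"wy":0,"wz":0},{"grip":60,"dx":-436,"dy":-80,"dz":-483,"wx":0,"wy":0.306,"wz":0},{"grip":60,"dx":-436,"dy":-80,"dz":-483,"wx":0,"wy":0.306,"wz":0},{"grip":60,"dx":-436,"dy":-80,"dz":-483,"wx":0,"wy":0.306,"wz":0},{"grip":60,"dx":-436,"dy":-80,"dz":-483,"wx":0,"wy":0.306,"wz":0},{"grip":60,"dx":-436,"dy":-80,"dz":-483,"wx":0,"wy":0.306,"wz":0},{"grip":60,"dx":-436,"dy":-80,"dz":-483,"wx":0,"wy":0.306,"wz":0},{"grip":60,"dx":-436,"dy":-80,"dz":-483,"wx":0,"wy":0.306,"wz":0},{"grip":60,"dx":-436,"dy":-80,"dz":-483,"wx":0,"wy":0.306,"wz":0},{"grip":60,"dx":-436,"dy":-80,"dz":-483,"wx":0,"wy":0.306,"wz":0},{"grip":60,"dx":-436,"dy":-80,"dz":-483,"wx":0,"wy":0.306,"wz":0},{"grip":60,"dx":-436,"dy":-80,"dz":-483,"wx":0,"wy":0.306,"wz":0},{"grip":60,"dx":-436,"dy":-80,"dz":-483,"wx":0,"wy":0.306,"wz":0},{"grip":60,"dx":-436,"dy":-80,"dz":-483,"wx":0,"wy":0.306,"wz":0},{"grip":60,"dx":-436,"dy":-80,"dz":-483,"wx":0,"wy":0.306,"wz":0},{"grip":60,"dx":-436,"dy":-50,"dz":-483,"wx":0,"wy":0.306,"wz":0},{"grip":60,"dx":-436,"dy":-32,"dz":-483,"wx":0,"wy":0.306,"wz":0},{"grip":60,"dx":-436,"dy":-32,"dz":-483,"wx":0,"wy":0.306,"wz":0},{"grip":60,"dx":-436,"dy":-32,"dz":-483,"wx":0,"wy":0.306,"wz":0}]'
python3 - <<'E'
from h import *
print(r.sense()['joint_positions'])
print(cam('wrist')); print(T0()[0].as_matrix().round(4))
cv2.imwrite('pics/w1.png',r.read_camera('wrist'))
E
```

```text
time: 1.82
tcp_pos: [0.4805, -0.0755, 0.2595]
tool_rot: [-0.001, 0.707, -0.707, -0.001]
force: [0.1, -0.0, 0.0]
width: 0.0598
[-2.03747373e-01 -7.46372818e-03  2.13581542e+00 -1.30013109e-04
  1.01550447e+00  1.36648263e+00]
(array([[358.7461321 ,   0.        , 277.44818591],
       [  0.        , 358.7461321 , 215.24854574],
       [  0.        ,   0.        ,   1.        ]]), array([[ 2.60577560e-03, -9.99996361e-01,  6.99109368e-04],
       [-9.59037619e-01, -2.30100892e-03,  2.83269396e-01],
       [-2.83266756e-01, -1.40860866e-03, -9.59040125e-01]]), array([-0.077093  ,  0.4200019 ,  0.55754038]))
[[-1.0e+00 -2.2e-03  6.0e-04]
 [-6.0e-04  3.0e-04 -1.0e+00]
 [ 2.2e-03 -1.0e+00 -4.0e-04]]
```

View pics/w1.png

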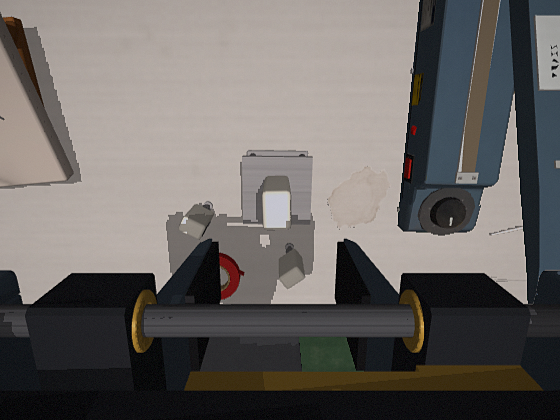

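```bash
python3 - <<'E'
from h import *
im=cv2.imread('pics/w1.png');c=im[140:240,225:330];cv2.imwrite('pics/w1c.png',cv2.resize(c,None,fx=6,fy=6,interpolation=cv2.INTER_CUBIC))
g=im[:,:,:].min(2);m=(g>215).astype('u1');m[:185]=0;m[235:]=0;m[:,:255]=0;m[:,300:]=0
k,l,st,ce=cv2.connectedComponentsWithStats(m);j=1+st[1:,4].argmax();print(st[j],ce[j])
rr=cv2.minAreaRect(cv2.findContours((l==j).astype('u1'),0,2)[0][0]);print(rr)
W=cam('wrist');print('handle top centre',onz(W,ce[j],.135))
P=np.array([onz(W,p,.135) for p in cv2.boxPoints(rr)]);print(P.round(4))
E
```

```text
Traceback (most recent call last):
ValueError: attempt to get argmax of an empty sequence
```

View pics/w1c.png

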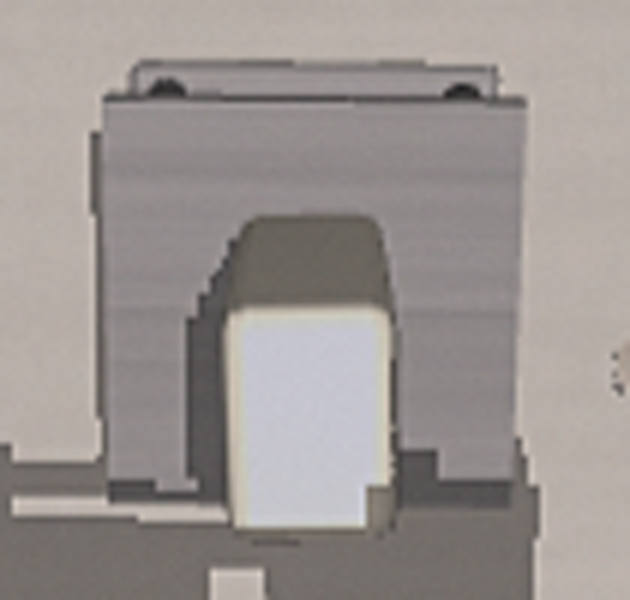

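```bash
python3 - <<'E'
from h import *
W=cam('wrist')
f=lambda L,z:np.array([onz(W,(225+u/6-.42,140+v/6-.42),z) for u,v in L])
h=f([(228,309),(390,307),(395,529),(234,529)],.135);s=f([(104,97),(525,100),(513,507),(108,500)],.06)
for q in (h,s):
    print(q.round(4).tolist(),q.mean(0).round(4))
    e=[q[1]-q[0],q[2]-q[3],q[0]-q[3],q[1]-q[2]]
    print([ (np.linalg.norm(v).round(4),np.degrees(np.arctan2(v[1],v[0])).round(1)) for v in e])
E
```

```text
[[0.4987, -0.0644, 0.135], [0.499, -0.0861, 0.135], [0.4677, -0.0872, 0.135], [0.4677, -0.0649, 0.135]] [ 0.4833 -0.0757  0.135 ]
[(np.float64(0.0217), np.float64(-89.2)), (np.float64(0.0222), np.float64(-89.9)), (np.float64(0.031), np.float64(1.0)), (np.float64(0.0313), np.float64(1.9))]
[[0.5178, -0.0413, 0.06], [0.5174, -0.1107, 0.06], [0.4469, -0.1106, 0.06], [0.4481, -0.0401, 0.06]] [ 0.4825 -0.0757  0.06  ]
[(np.float64(0.0694), np.float64(-90.3)), (np.float64(0.0705), np.float64(-91.0)), (np.float64(0.0697), np.float64(-0.9)), (np.float64(0.0705), np.float64(-0.1))]
```

```bash
python3 -m creep '[{"grip":50,"dx":-2,"dy":40,"dz":0,"wx":0,"wy":0,"wz":0},{"grip":50,"dx":-2,"dy":80,"dz":0,"wx":0,"wy":0,"wz":0},{"grip":50,"dx":-2,"dy":115,"dz":0,"wx":0,"wy":0,"wz":0},{"grip":50,"dx":-2,"dy":145,"dz":0,"wx":0,"wy":0,"wz":0},{"grip":50,"dx":-2,"dy":164.5,"dz":0,"wx":0,"wy":0,"wz":0},{"grip":50,"dx":-2,"dy":164.5,"dz":0,"wx":0,"wy":0,"wz":0},{"grip":35,"dx":-2,"dy":164.5,"dz":0,"wx":0,"wy":0,"wz":0},{"grip":28,"dx":-2,"dy":164.5,"dz":0,"wx":0,"wy":0,"wz":0},{"grip":28,"dx":-2,"dy":164.5,"dz":0,"wx":0,"wy":0,"wz":0}]' 25
python3 - <<'E'
from h import *
cv2.imwrite('pics/w2.png',r.read_camera('wrist'))
E
```

```text
time: 2.62
tcp_pos: [0.4844, -0.0763, 0.0975]
tool_rot: [-0.001, -0.707, 0.707, -0.001]
force: [-0.1, 0.1, 0.1]
width: 0.0332
```

View pics/w2.png

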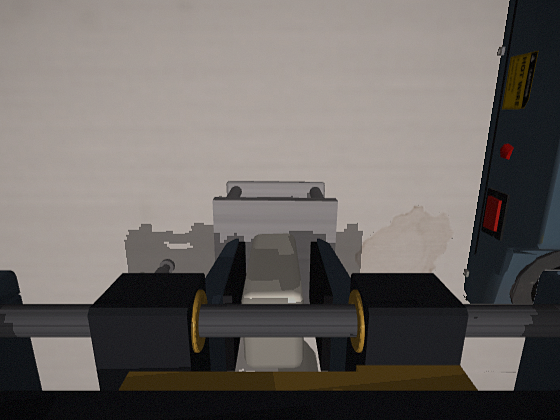

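```bash
python3 -m creep '[{"grip":20,"dx":0,"dy":0,"dz":0,"wx":0,"wy":0,"wz":0},{"grip":15,"dx":0,"dy":0,"dz":0,"wx":0,"wy":0,"wz":0},{"grip":15,"dx":0,"dy":0,"dz":0,"wx":0,"wy":0,"wz":0},{"grip":15,"dx":0,"dy":0,"dz":0,"wx":0,"wy":0,"wz":0},{"grip":15,"dx":0,"dy":0,"dz":0,"wx":0,"wy":0,"wz":0}]' 30
python3 - <<'E'
from h import *
for i in range(3):
    s=r.sense();print(s['tcp_pos'],s['force'],s['width'],T0()[0].as_matrix()[:,1].round(4)); 
    if i<2: r.read_camera('wrist')
E
```

```text
time: 3.08
tcp_pos: [0.484, -0.0759, 0.0968]
tool_rot: [-0.001, -0.707, 0.707, -0.001]
force: [-4.0, -2.0, 12.5]
width: 0.0241
[ 0.48397501 -0.07592957  0.09676387] [-4.01975822 -1.9809157  12.5010132 ] 0.024071474495944604 [ 1.7e-03 -5.0e-04 -1.0e+00]
[ 0.48395464 -0.07592847  0.09676028] [-1.80993375 -1.19022482 12.46895952] 0.024189314435136854 [ 1.7e-03 -5.0e-04 -1.0e+00]
[ 0.48397437 -0.07595248  0.09675966] [-1.29419743 -2.06928619 13.60782657] 0.02396582246259551 [ 1.7e-03 -6.0e-04 -1.0e+00]
```

```bash
python3 -m creep '[{"grip":15,"dx":0,"dy":-10,"dz":0,"wx":0,"wy":0,"wz":0},{"grip":15,"dx":0,"dy":-25,"dz":0,"wx":0,"wy":0,"wz":0},{"grip":15,"dx":0,"dy":-45,"dz":0,"wx":0,"wy":0,"wz":0},{"grip":15,"dx":0,"dy":-70,"dz":0,"wx":0,"wy":0,"wz":0},{"grip":15,"dx":0,"dy":-100,"dz":0,"wx":0,"wy":0,"wz":0},{"grip":15,"dx":0,"dy":-120,"dz":0,"wx":0,"wy":0,"wz":0},{"grip":15,"dx":0,"dy":-130,"dz":0,"wx":0,"wy":0,"wz":0},{"grip":15,"dx":0,"dy":-130,"dz":0,"wx":0,"wy":0,"wz":0},{"grip":15,"dx":0,"dy":-130,"dz":0,"wx":0,"wy":0,"wz":0},{"grip":15,"dx":0,"dy":-130,"dz":0,"wx":0,"wy":0,"wz":0}]' 30
python3 - <<'E'
from h import *
s=r.sense();print(s['tcp_pos'],s['force'],s['width'])
a=r.read_camera('side');b=r.read_camera('top');c=r.read_camera('wrist')
f=lambda im,x0,y0,x1,y1:cv2.resize(im[y0:y1,x0:x1],(400,400),interpolation=cv2.INTER_CUBIC)
cv2.imwrite('pics/l1.png',np.hstack([f(a,170,140,310,280),f(c,170,140,390,400)])); cv2.imwrite('pics/w3.png',c);cv2.imwrite('pics/s3.png',a)
E
```

```text
time: 4.02
tcp_pos: [0.4823, -0.0755, 0.2242]
tool_rot: [-0.001, 0.707, -0.707, -0.001]
force: [-0.5, 0.3, -1.4]
width: 0.0238
[ 0.48233643 -0.0755368   0.22421037] [-0.46260771  0.2630557  -1.38097683] 0.0238294044038977
```

View pics/l1.png

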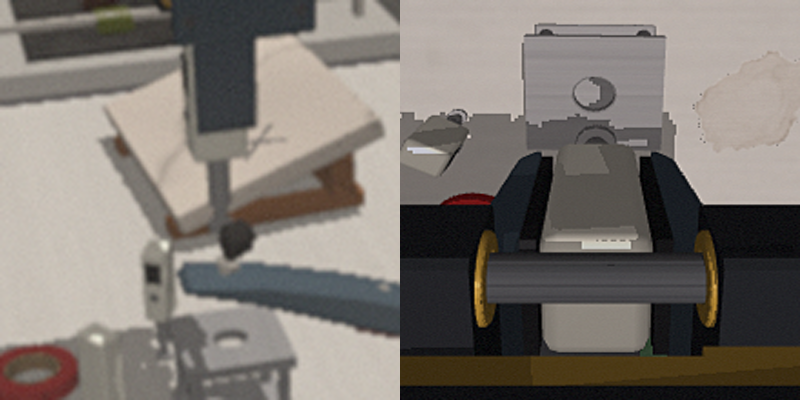

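```bash
cat >> h.py <<'E'
def Rslab(psi): return R.from_euler('z',psi)*R.from_euler('y',-18,degrees=True)
def Rtool(psi):
    M=Rslab(psi).as_matrix();return R.from_matrix(np.c_[-M[:,0],-M[:,2],-M[:,1]])
E
python3 - <<'E'
from h import *
S=cam('side');p=T0()[1]
pts=[p+[0,0,d-.0868] for d in (0,.006,.018,.05)]
print(proj(S,pts).round(1).tolist())
ps=.0893;M=Rslab(ps).as_matrix();ring=np.array([.5605,.2825,.0618])
pt=ring+M[:,2]*(.0868+.06)-.04*M[:,0];print(pt,delta(Rtool(ps),pt))
E
```

```text
[[247.3, 220.6], [247.1, 217.5], [246.8, 211.4], [246.0, 194.6]]
[0.47742638 0.27506174 0.18905442] (array([   5. ,   35.3, -350.6]), array([-0.0135, -0.0888,  0.3161]))
```

```bash
python3 -m creep '[{"grip":15,"dx":0,"dy":0,"dz":-20,"wx":0,"wy":0,"wz":0},{"grip":15,"dx":1,"dy":0,"dz":-50,"wx":-0.002,"wy":-0.013,"wz":0.045},{"grip":15,"dx":2,"dy":0,"dz":-85,"wx":-0.004,"wy":-0.025,"wz":0.09},{"grip":15,"dx":3,"dy":0,"dz":-120,"wx":-0.006,"wy":-0.038,"wz":0.135},{"grip":15,"dx":4,"dy":0,"dz":-155,"wx":-0.008,"wy":-0.051,"wz":0.18},{"grip":15,"dx":5,"dy":0,"dz":-190,"wx":-0.01,"wy":-0.063,"wz":0.225},{"grip":15,"dx":5,"dy":0,"dz":-225,"wx":-0.012,"wy":-0.076,"wz":0.27},{"grip":15,"dx":5,"dy":0,"dz":-260,"wx":-0.0135,"wy":-0.089,"wz":0.316},{"grip":15,"dx":5,"dy":10,"dz":-295,"wx":-0.0135,"wy":-0.089,"wz":0.316},{"grip":15,"dx":5,"dy":20,"dz":-325,"wx":-0.0135,"wy":-0.089,"wz":0.316},{"grip":15,"dx":5,"dy":30,"dz":-342,"wx":-0.0135,"wy":-0.089,"wz":0.316},{"grip":15,"dx":5,"dy":35,"dz":-350.5,"wx":-0.0135,"wy":-0.089,"wz":0.316},{"grip":15,"dx":5,"dy":35,"dz":-350.5,"wx":-0.0135,"wy":-0.089,"wz":0.316},{"grip":15,"dx":5,"dy":35,"dz":-350.5,"wx":-0.0135,"wy":-0.089,"wz":0.316},{"grip":15,"dx":5,"dy":35,"dz":-350.5,"wx":-0.0135,"wy":-0.089,"wz":0.316}]' 30
python3 - <<'E'
from h import *
W=cam('wrist');np.save('W4.npy',np.hstack([W[1],W[2][:,None]]))
c=r.read_camera('wrist');cv2.imwrite('pics/w4.png',c)
s=r.sense();print(s['tcp_pos'],s['force'],s['width'],s['joint_positions'],delta(Rtool(.0893),s['tcp_pos']))
E
```

```text
time: 5.42
tcp_pos: [0.4783, 0.2738, 0.1906]
tool_rot: [0.08, 0.702, -0.693, 0.142]
force: [0.4, -0.6, -0.7]
width: 0.0239
[0.47840676 0.27377843 0.19080843] [-0.41342107 -0.34784735 -1.1843817 ] 0.024054078185431153 [ 0.54060947  0.10348351  2.19602425 -0.25541564  0.57085745  2.21955988] (array([0., 0., 0.]), array([-0.0009, -0.0008, -0.0022]))
```

View pics/w4.png

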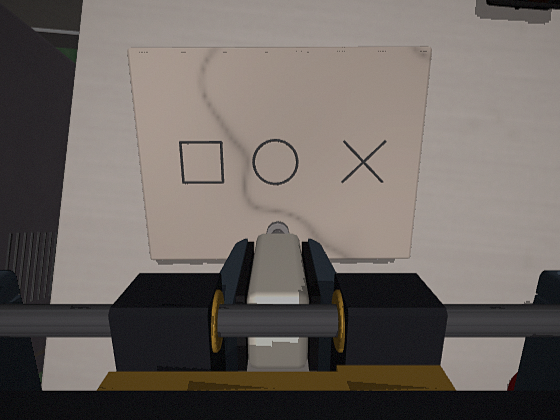

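The wrist view shows the ring at about (275,162) between the square and the cross, and the probe's foot at about (278,229). I'll refine the slab and ring pose from this picture.

```bash
python3 - <<'E'
from h import *
from scipy.optimize import least_squares
A=np.load('W4.npy');K=cam('wrist')[0];W=(K,A[:,:3],A[:,3])
im=cv2.imread('pics/w4.png',0)
m=(im[130:195,245:305]<90).astype('u1');c,_=cv2.findContours(m,0,1)
c=max(c,key=cv2.contourArea);e=cv2.fitEllipse(c);rc=(e[0][0]+245,e[0][1]+130);print('ellipse',e,rc)
ct=np.array([(128,48),(431,47),(411,258),(151,258)],float)
L=np.array([[.09,.12,0],[.09,-.12,0],[-.09,-.12,0],[-.09,.12,0]])
X=lambda p:L@Rslab(p[2]).as_matrix().T+[p[0],p[1],.062]
s=least_squares(lambda p:(proj(W,X(p))-ct).ravel(),[.56,.276,.09]);print('slab',s.x,s.fun.round(1))
# free normal and height fit
X2=lambda p:L@R.from_rotvec(p[3:]).as_matrix().T+p[:3]
s2=least_squares(lambda p:(proj(W,X2(p))-ct).ravel(),np.r_[s.x[:2],.062,Rslab(s.x[2]).as_rotvec()]);print('free',s2.x[:3],'n',R.from_rotvec(s2.x[3:]).as_matrix()[:,2],s2.fun.round(1),'nominal n',Rslab(s.x[2]).as_matrix()[:,2])
M=Rslab(s.x[2]).as_matrix();o0=np.array([*s.x[:2],.062]);o,d=ray(W,rc);x=o+d*(M[:,2]@(o0-o))/(M[:,2]@d)
print('ring',x,M.T@(x-o0))
f=T0();print('axis angle err deg',np.degrees(np.arccos(-f[0].as_matrix()[:,1]@M[:,2])))
for dep in (-.03,0,.006):
    print(dep,delta(Rtool(s.x[2]),x+M[:,2]*(.0868-dep)))
# where should foot show?
print('foot pix',proj(W,f[1]+f[0].as_matrix()[:,1]*.0868))
E
```

```text
ellipse ((29.868488311767578, 31.470598220825195), (45.160614013671875, 45.23654556274414), 144.05581665039062) (274.8684883117676, 161.4705982208252)
slab [0.56023584 0.27844776 0.0957129 ] [-2.6 -1.8  3.6 -2.   0.4  1.4 -1.5  2.8]
free [0.56172145 0.2789228  0.0571345 ] n [-0.29580983 -0.0199707   0.95503807] [ 0.7 -0.   0.3 -0.8 -1.1  0.2  0.   0.8] nominal n [-0.30760263 -0.02953177  0.95105652]
ring [0.5600423  0.28308759 0.06208148] [2.63659965e-04 4.63709444e-03 1.81421048e-17]
axis angle err deg 0.20940729044679568
-0.03 (array([-38.3,  31.1,  -1.8]), array([-0.0029, -0.0069, -0.0022]))
0 (array([-38.2,  61.1,  -1.9]), array([-0.0029, -0.0069, -0.0022]))
0.006 (array([-38.2,  67.1,  -1.9]), array([-0.0029, -0.0069, -0.0022]))
foot pix [[277.31413409 226.72591595]]
```

```bash
python3 -m creep '[{"grip":15,"dx":-20,"dy":10,"dz":-1,"wx":-0.003,"wy":-0.007,"wz":-0.002},{"grip":15,"dx":-38,"dy":25,"dz":-2,"wx":-0.003,"wy":-0.007,"wz":-0.002},{"grip":15,"dx":-38,"dy":40,"dz":-2,"wx":-0.003,"wy":-0.007,"wz":-0.002},{"grip":15,"dx":-38,"dy":48,"dz":-2,"wx":-0.003,"wy":-0.007,"wz":-0.002},{"grip":15,"dx":-38,"dy":53,"dz":-2,"wx":-0.003,"wy":-0.007,"wz":-0.002},{"grip":15,"dx":-38,"dy":55,"dz":-2,"wx":-0.003,"wy":-0.007,"wz":-0.002},{"grip":15,"dx":-38,"dy":55,"dz":-2,"wx":-0.003,"wy":-0.007,"wz":-0.002},{"grip":15,"dx":-38,"dy":55,"dz":-2,"wx":-0.003,"wy":-0.007,"wz":-0.002},{"grip":15,"dx":-38,"dy":55,"dz":-2,"wx":-0.003,"wy":-0.007,"wz":-0.002},{"grip":15,"dx":-38,"dy":55,"dz":-2,"wx":-0.003,"wy":-0.007,"wz":-0.002}]' 30
cat >> h.py <<'E'
PS=.0945;RING=np.array([.5602,.2829,.0621]);N=Rslab(PS).as_matrix()[:,2]
def rep(im=None):
    F=[];P=[];im=None
    for i in range(6):
        s=r.sense();F.append(np.array(s['force']));P.append(np.array(s['tcp_pos']))
        if i<5: 
            c=r.read_camera('wrist' if i%2==0 else 'side')
            if i==4: im=c
    F=np.array(F);p=np.mean(P,0);Rm=T0()[0].as_matrix();foot=p+Rm[:,1]*.0868
    l=Rslab(PS).as_matrix().T@(foot-RING)
    print('t',s['time'],'F.n mean %.2f sd %.2f'%((F@N).mean(),(F@N).std()),'F',F.mean(0).round(2),'foot local mm',(l*1000).round(2),'tilt deg',np.degrees(np.arccos(-Rm[:,1]@N)).round(2),'w',s['width'])
    return im
E
python3 - <<'E'
from h import *
cv2.imwrite('pics/w5.png',rep());cv2.imwrite('pics/s5.png',cv2.resize(r.read_camera('side')[100:220,180:330],None,fx=5,fy=5,interpolation=cv2.INTER_CUBIC))
E
```

```text
time: 6.3
tcp_pos: [0.531, 0.2817, 0.1506]
tool_rot: [0.077, 0.703, -0.692, 0.145]
force: [-1.0, -0.7, -1.4]
width: 0.0237
t 6.55 F.n mean -0.94 sd 0.77 F [-0.18 -0.2  -1.05] foot local mm [-0.48  1.6   6.15] tilt deg 0.05 w 0.023806369145145806
```

View pics/w5.png

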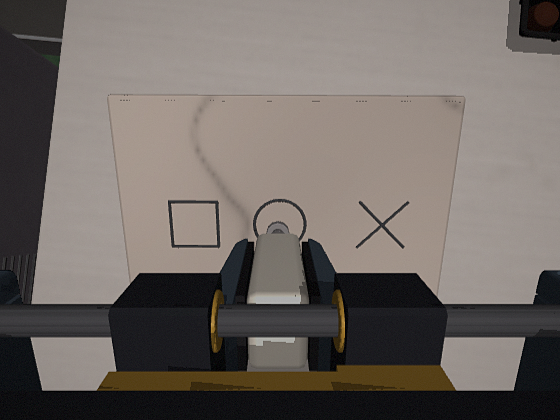

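View pics/s5.png

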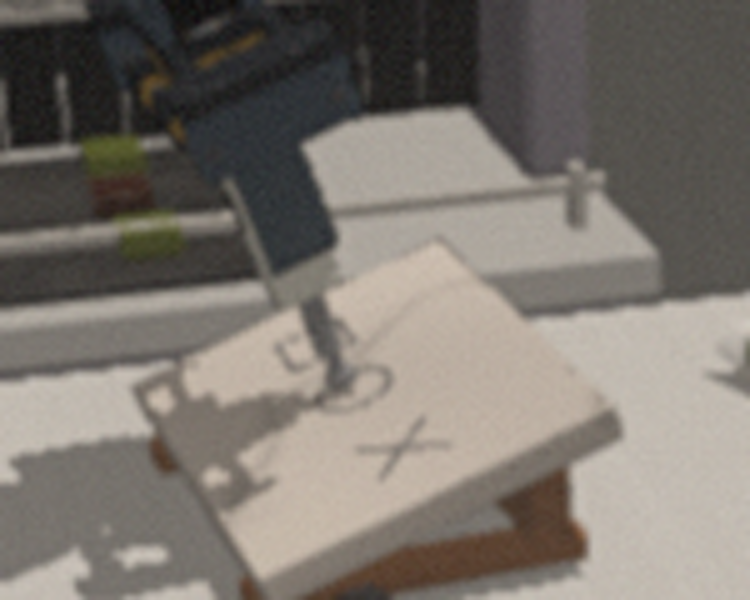

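```bash
python3 -m creep '[{"grip":15,"dx":0,"dy":2,"dz":1,"wx":0,"wy":0,"wz":0},{"grip":15,"dx":0,"dy":4,"dz":1,"wx":0,"wy":0,"wz":0},{"grip":15,"dx":0,"dy":6,"dz":1,"wx":0,"wy":0,"wz":0},{"grip":15,"dx":0,"dy":7,"dz":1,"wx":0,"wy":0,"wz":0},{"grip":15,"dx":0,"dy":8,"dz":1,"wx":0,"wy":0,"wz":0},{"grip":15,"dx":0,"dy":9,"dz":1,"wx":0,"wy":0,"wz":0},{"grip":15,"dx":0,"dy":9,"dz":1,"wx":0,"wy":0,"wz":0},{"grip":15,"dx":0,"dy":9,"dz":1,"wx":0,"wy":0,"wz":0},{"grip":15,"dx":0,"dy":9,"dz":1,"wx":0,"wy":0,"wz":0}]' 30
python3 - <<'E'
from h import *
cv2.imwrite('pics/w6.png',rep()[150:300,190:370]);cv2.imwrite('pics/s6.png',cv2.resize(r.read_camera('side')[140:190,220:280],None,fx=10,fy=10,interpolation=cv2.INTER_CUBIC))
E
```

```text
time: 7.35
tcp_pos: [0.5338, 0.2807, 0.1414]
tool_rot: [0.077, 0.703, -0.692, 0.144]
force: [-1.2, -1.2, 0.7]
width: 0.0239
t 7.6 F.n mean 1.06 sd 0.51 F [-1.08 -0.91  0.74] foot local mm [-0.64  0.45 -3.17] tilt deg 0.04 w 0.023905301448013807
```

View pics/s6.png

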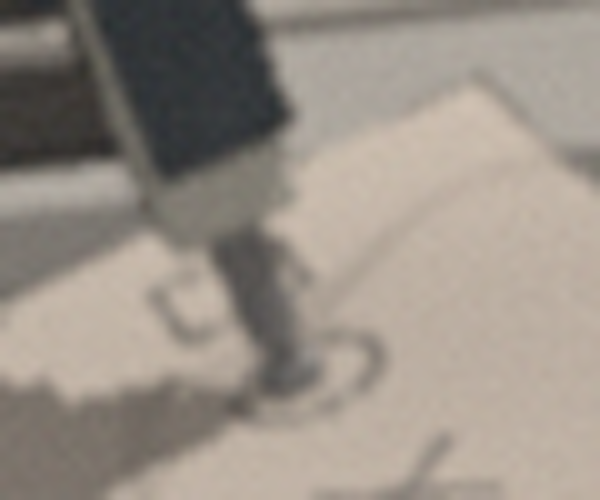

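```bash
python3 - <<'E'
from h import *
w=cv2.imread('pics/w6.png');cv2.imwrite('pics/w6b.png',cv2.resize(w[20:110,30:150],None,fx=6,fy=6,interpolation=cv2.INTER_CUBIC))
S=cam('side');W=cam('wrist');M=Rslab(PS).as_matrix()
th=np.linspace(0,2*np.pi,5)[:4]
L=np.array([[0,0,0]]+[[.017*np.cos(t),.017*np.sin(t),0] for t in th]+[[.0,0,.006]])
P=L@M.T+RING
print('side crop',((proj(S,P)-[220,140])*10+4.5).round(0).tolist())
print('wrist crop',((proj(W,P)-[220,170])*6+2.5).round(0).tolist())
E
```

```text
side crop [[296.0, 386.0], [359.0, 356.0], [275.0, 361.0], [233.0, 417.0], [318.0, 412.0], [288.0, 366.0]]
wrist crop [[350.0, 348.0], [351.0, 208.0], [205.0, 347.0], [349.0, 483.0], [495.0, 348.0], [350.0, 364.0]]
```

View pics/w6b.png

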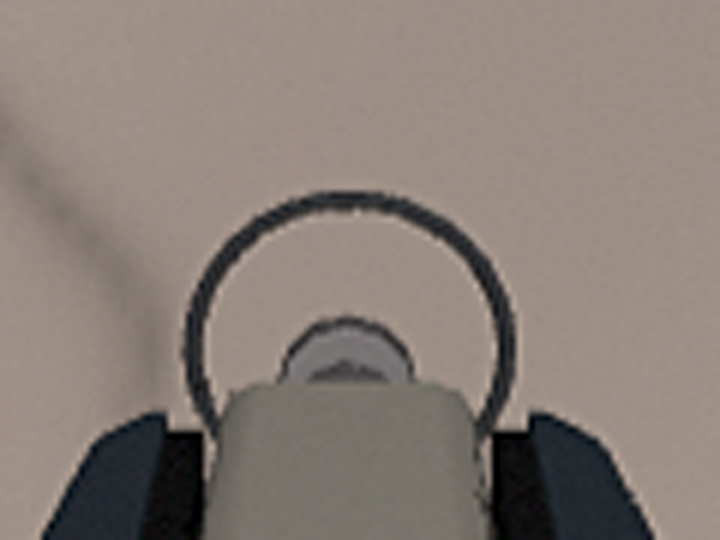

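The foot is inside the ring but about 3.5 mm down-slope of centre. I'll lift clear, shift it up-slope, and press again to about 6 mm.

```bash
python3 -m creep '[{"grip":15,"dx":0,"dy":-4,"dz":0,"wx":0,"wy":0,"wz":0},{"grip":15,"dx":0,"dy":-8,"dz":0,"wx":0,"wy":0,"wz":0},{"grip":15,"dx":-2,"dy":-8,"dz":0.3,"wx":0,"wy":0,"wz":0},{"grip":15,"dx":-3.5,"dy":-8,"dz":0.3,"wx":0,"wy":0,"wz":0},{"grip":15,"dx":-3.5,"dy":-8,"dz":0.3,"wx":0,"wy":0,"wz":0},{"grip":15,"dx":-3.5,"dy":-6,"dz":0.3,"wx":0,"wy":0,"wz":0},{"grip":15,"dx":-3.5,"dy":-4,"dz":0.3,"wx":0,"wy":0,"wz":0},{"grip":15,"dx":-3.5,"dy":-2.5,"dz":0.3,"wx":0,"wy":0,"wz":0},{"grip":15,"dx":-3.5,"dy":-1,"dz":0.3,"wx":0,"wy":0,"wz":0},{"grip":15,"dx":-3.5,"dy":0.5,"dz":0.3,"wx":0,"wy":0,"wz":0},{"grip":15,"dx":-3.5,"dy":1.5,"dz":0.3,"wx":0,"wy":0,"wz":0},{"grip":15,"dx":-3.5,"dy":2.3,"dz":0.3,"wx":0,"wy":0,"wz":0},{"grip":15,"dx":-3.5,"dy":2.7,"dz":0.3,"wx":0,"wy":0,"wz":0},{"grip":15,"dx":-3.5,"dy":2.7,"dz":0.3,"wx":0,"wy":0,"wz":0},{"grip":15,"dx":-3.5,"dy":2.7,"dz":0.3,"wx":0,"wy":0,"wz":0},{"grip":15,"dx":-3.5,"dy":2.7,"dz":0.3,"wx":0,"wy":0,"wz":0},{"grip":15,"dx":-3.5,"dy":2.7,"dz":0.3,"wx":0,"wy":0,"wz":0}]' 30
python3 - <<'E'
from h import *
w=rep();a=cv2.resize(w[170:260,220:340],(480,360),interpolation=cv2.INTER_CUBIC)
s=r.read_camera('side');b=cv2.resize(s[145:190,220:265],(320,320),interpolation=cv2.INTER_CUBIC)
rep()
cv2.imwrite('pics/f7.png',np.hstack([a,cv2.copyMakeBorder(b,0,40,0,0,cv2.BORDER_CONSTANT)]));cv2.imwrite('pics/s7.png',s);cv2.imwrite('pics/t7.png',r.read_camera('top'))
E
```

```text
time: 9.07
tcp_pos: [0.538, 0.2809, 0.14]
tool_rot: [0.077, 0.703, -0.692, 0.144]
force: [-3.0, -0.3, 1.5]
width: 0.0237
t 9.3167 F.n mean 2.04 sd 0.49 F [-2.22 -0.86  1.39] foot local mm [ 2.8   0.14 -5.89] tilt deg 0.04 w 0.024311101961117864
t 9.6167 F.n mean 1.85 sd 0.70 F [-2.5  -0.71  1.12] foot local mm [ 2.82  0.15 -5.92] tilt deg 0.05 w 0.024104798787061784
```

View pics/f7.png

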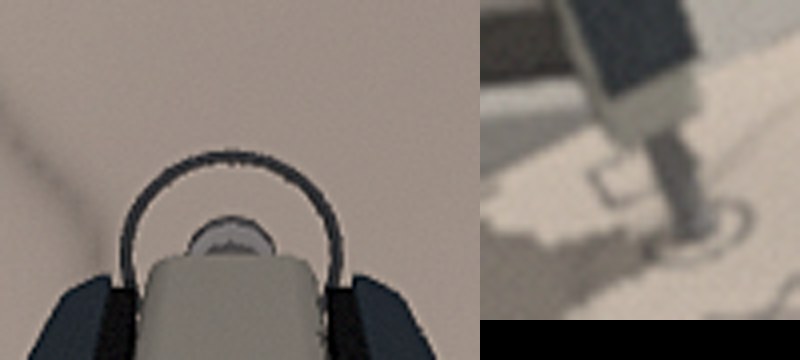

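View pics/s7.png

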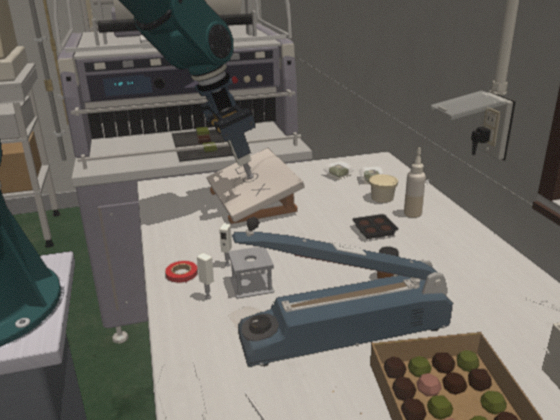

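View pics/t7.png

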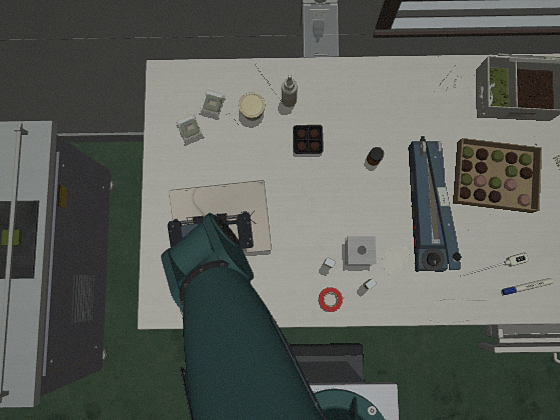

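Force along the normal rose by 2.9 N, and the kinematics give 5.9 mm of press, so the two agree. As a last check, I'll see whether the probe shifted or turned in the grip since the lift.

```bash
python3 - <<'E'
from h import *
n=r.read_camera('wrist');cv2.imwrite('pics/w8.png',n)
g=lambda im:cv2.cvtColor(im,6).astype('f4')
o=[cv2.imread(f'pics/{k}.png') for k in('w3','w4','w5')]+[n]
cv2.imwrite('pics/cmp.png',np.hstack([cv2.resize(i[220:380,225:335],None,fx=1.8,fy=1.8) for i in o]))
E
```

```text
(no output)
```

View pics/cmp.png

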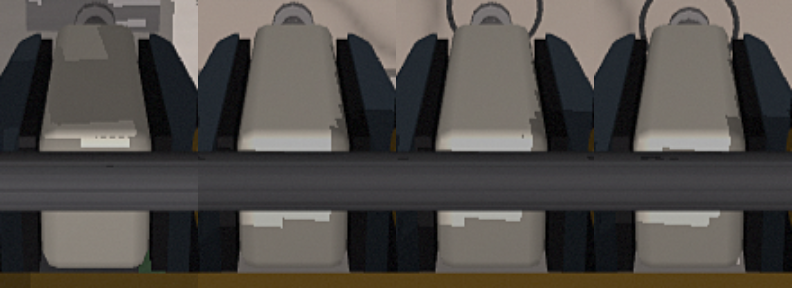

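```bash
python3 - <<'E'
from h import *
rep(); print(r.sign_off())
E
```

```text
t 9.9667 F.n mean 1.99 sd 0.18 F [-1.97 -0.73  1.43] foot local mm [ 2.92  0.19 -5.89] tilt deg 0.05 w 0.02372529649211118
the job is handed in; nothing more can be done
None
```

I lifted the large probe straight up out of its stand and pressed its foot inside the ring mark, square to the slope. I handed the job in at about 10 s, still holding the probe with a 30 N grip. The first touch landed about 3.5 mm down-slope of the ring's centre, so I lifted off, shifted it and pressed again.

**Last checks**
- **Press depth:** about 5.9 mm by kinematics. The normal force rose 2.9 N, which is what the spring gives at 6 mm.
- **Squareness:** the tool axis is 0.05° from the slab's normal, taking the stated 18° slope. The handle looks unmoved in the grip.
- **Position:** the wrist picture shows the foot close to the ring's centre. The tool pose alone puts it 2.9 mm up-slope. I trust the picture, because the probe sits about 2 mm off the TCP in the grip.
- **Surroundings:** the top and side views show nothing else moved.

**What disagreed**
- A free fit of the slab in the wrist picture put its surface about 5 mm lower than the stated 62 mm. I kept the stated height, and the contact force supported it.
- A force of about 12–14 N showed while gripping, with the handle pressed down on the stand. It was gone after the lift.

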